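Closet humidity round: find the soaked desiccant, close the boxes, restart the reminder

TASK

One of the two desiccant canisters has soaked up moisture and is the heavier: lift the one on the cork coaster well clear, set it back there, then lift the one on the slate coaster likewise, and by their weight stand the heavier one in the open bamboo bin for recharging and the lighter one on the mint dish. Put every lid that is lying about squarely on the keepsake box of its own colour (a box without a lid stays open), and only when all that is in place press the timer's red plunger right down to its stop and let it come up. Never let a canister tip over, and leave the ring box, lint brush, scent bottle and spectacle case where they are.

Things in the scene. Friction and masses are not known exactly. Their poses are not given: they have to be found in the camera images.
- can_a_center (a point): centre of one of two look-alike closed desiccant canisters (white upright cylinder with a blue band and grey vented top, 58 mm across, 85 mm tall; its z axis points up out of the top; centre 42.5 mm above its underside). One has soaked up moisture and weighs about 0.5 to 0.7 kg, the other is dry, 0.2 to 0.32 kg; only lifting tells which, and which of them stands on which coaster also changes
- can_b_center (a point): centre of one of two look-alike closed desiccant canisters (white upright cylinder with a blue band and grey vented top, 58 mm across, 85 mm tall; its z axis points up out of the top; centre 42.5 mm above its underside). One has soaked up moisture and weighs about 0.5 to 0.7 kg, the other is dry, 0.2 to 0.32 kg; only lifting tells which, and which of them stands on which coaster also changes
- can_a: the same canister, origin under its centre
- can_b: the same canister, origin under its centre
- bin: the bamboo bin as a whole, origin under its middle at shelf height; bears the weight of what stands in it
- dish: the mint dish as a whole, origin under its middle at shelf height; bears the weight of what stands on it
- coaster_cork_top (a point): middle of the upper face of the fixed round brown cork coaster, 84 mm across, 4 mm thick; a canister stands on it at the start
- coaster_slate_top (a point): middle of the upper face of the fixed round dark grey slate coaster, 84 mm across, 4 mm thick; a canister stands on it at the start
- bin_floor (a point): middle of the inner floor of the open bamboo tilt-out bin (fixed; inside 138 mm along its x by 148 mm along its y, walls 6 mm thick, rims about 69 mm above its floor, a back board 85 mm high on its +x side). Its floor leans 10 degrees down towards its -x side (towards the robot), so a canister in it leans by that much; the point's own axes stay level, yawed with the bin. Rims reach up to about 105 mm above the shelf
- dish_top (a point): middle of the flat top face of the fixed mint-green ceramic dish, 110 mm across, face 8 mm above the shelf, with a rim 3 mm high that does not get in the way
- box_coral_rim (a point): centre of the open mouth of the fixed round coral keepsake box, level with its rim (76 mm outside, 68 mm inside, rim 45 mm above the shelf)
- box_navy_rim (a point): centre of the open mouth of the fixed round navy keepsake box, level with its rim (76 mm outside, 68 mm inside, rim 45 mm above the shelf)
- box_yellow_rim (a point): centre of the open mouth of the fixed round yellow keepsake box, level with its rim (76 mm outside, 68 mm inside, rim 45 mm above the shelf)
- lid_coral_knob (a point): middle of the knob of the loose coral lid (may be absent). z axis up along the knob. Knob: upright cylinder 22 mm across, 32 mm tall, ends 16 mm above and below this point, standing on a disc 80 mm across and 6 mm thick; under the disc a wooden plug 58 mm across, 8 mm deep. On the shelf it lies on its plug, this point 30 mm above the shelf; seated on a box the disc rests on the rim and this point is 22 mm above the rim; 60 to 130 g
- lid_navy_knob (a point): middle of the knob of the loose navy lid (may be absent). z axis up along the knob. Knob: upright cylinder 22 mm across, 32 mm tall, ends 16 mm above and below this point, standing on a disc 80 mm across and 6 mm thick; under the disc a wooden plug 58 mm across, 8 mm deep. On the shelf it lies on its plug, this point 30 mm above the shelf; seated on a box the disc rests on the rim and this point is 22 mm above the rim; 60 to 130 g
- lid_yellow_knob (a point): middle of the knob of the loose yellow lid (may be absent). z axis up along the knob. Knob: upright cylinder 22 mm across, 32 mm tall, ends 16 mm above and below this point, standing on a disc 80 mm across and 6 mm thick; under the disc a wooden plug 58 mm across, 8 mm deep. On the shelf it lies on its plug, this point 30 mm above the shelf; seated on a box the disc rests on the rim and this point is 22 mm above the rim; 60 to 130 g
- plunger_top (a point): middle of the top of the red plunger head of the fixed white reminder timer (body 80 mm across, 45 mm tall; head 42 mm across, its top 71 mm above the shelf when up)
- plunger (a joint): plunger travel in m: 0 up, 0.012 fully down at its stop; a spring returns it; it takes about 5 N to hold it at the stop
- ring_box: glass ring box, 58 mm square, 41 mm tall, leave alone (origin under its centre)
- lint_brush: stainless lint brush lying flat, 124 mm long, 23 mm tall, leave alone (origin under its centre)
- scent_bottle: amber glass scent bottle, 48 mm across, 90 mm tall, leave alone (origin under its centre)
- glasses_case: brown spectacle case, 55 by 110 by 40 mm tall, leave alone (origin under its centre)

How it is judged:
By the outcome, as a careful person would: the job done as asked, in the order asked, and still so for the second after the job is handed in, with the robot touching nothing.
Of lid_coral, lid_navy, lid_yellow only 2 to 3 are there at a start; the rules pass over those that are not, and their reading is None.
At some moment in a run one of lid_coral, lid_navy, lid_yellow may be knocked a few centimetres aside while the robot is not near it.
It also fails if it takes over 208 s, if anything falls off the work surface, if the arm or the gripper's body presses on something with over 40 N, if the wrist force passes 120 N, or if a joint passes its speed limit or range.

ROBOT

A 6-joint arm with a two-finger parallel gripper is mounted at the origin on the work surface. World frame = base frame: x ahead of the robot, y to its left, z up, the work surface at z = 0. Lengths are in m, angles in rad, forces in N, time in s.
With the tool pointing down it reaches from about 0.35 to 0.975 m from the base axis. Payload 4.9 kg.
Tool frame: the origin (TCP) lies at the very end of the fingers, on their centre line; the grasp point (between the pads) lies 19 mm behind it; z points along the fingers, y is the line along which they close (so a half turn about z gives the same grasp; the last joint's range is limited). The gripper opens to 85 mm and grips with 20 to 120 N. Pads are 22 mm wide; open, the fingers measure 114 mm over their backs; the gripper's body (76 mm by 85 mm) begins 54 mm behind the grasp point. The pads swing forward as they close: fully open they stand 13 mm farther back than shut.
Start: joints at [-0.119, 0.053, 1.613, -0, 1.476, -0.119], TCP at [0.625, 0, 0.231] pointing down, gripper open.
Joint ranges: [-3.01, 3.01], [-1.01, 2.22], [0.06, 2.58], [-1.02, 4.17], [0.09, 2.62], [-3.14, 3.14]. Speed limits (rad/s): [2.57, 2.57, 3.14, 3.14, 3.14, 3.14].

INTERFACE

Orientations are given as a unit quaternion [w, x, y, z].
In Python, from plant import manip gives the robot as it stands.
- The arm moves only by the tool move_arm, never from a script. Its argument "plan" is a list that holds one entry, the list of rows, each a list of 7 numbers: the shift along the tool's x, y, z as a fraction of full scale, then the turn, a rotation vector about the tool's x, y, z as a fraction of full scale, then the closure, from 0 (fully open) to 1 (shut). In form: [[[dx, dy, dz, wx, wy, wz, fingers], ...]]. A call has exactly 10 rows; each row shifts and turns the commanded pose from where the row before left it, along the tool's axes as they then stand; what a row does not reach is not made up. Full scale, the value 1, is 0.12 m for a shift and 0.15 rad for a turn. A row lasts 1/8 s, in which the tool goes at most 62.5 mm and 10.7 degrees, less where a joint would pass 70% of its speed; a pose out of reach is approached as far as the arm can. A call with a number of a shift or a turn outside -1 to 1 is refused whole. A call with a gripper value outside its range is refused whole. The fingers move at their own pace and stop on an object; the grip force is fixed at half the most. Time passes only in rows, so rows that do not move let the fingers close, or fill a call up. It gives the time, the measured TCP pose, the force, the opening and the grip force at its end, in the units of the state.
- manip.state(): the state, without advancing time (a new reading comes with each control period).
- manip.grab_frame(name): name is "scene" or "side" or "wrist"; returns a dict with "pixels" (400x640x3 uint8, blue, green, red), "depth" (400x640 float32, m along the optical axis (not along the pixel's ray), 0 where there is no reading), "vfov" (degrees; the focal length in pixels is half the picture's height over the tangent of half this angle, whatever the lens; pixels are square), "cx", "cy" (the principal point, pixels), "view" (4x4, takes a point from world to camera coordinates). Camera axes: x right, y down, z forward; pixel columns grow to the right and rows downward; lengths in m; the calibration is good to about 2 mm. A picture is of the moment at which its call begins.
- manip.job_done(): hands the job in; it is judged then, once.
The state is a dict: "time": time; "joint_pos": joint angles; "joint_vel": joint speeds; "joint_efforts": joint torques, N m; "tool_pos": TCP position; "tool_rot": TCP orientation; "contact_force": force on the tool from outside, world axes, zero at the start; "ft_torque": the same for the moment, N m; "gripper_width": opening from 0.0 (shut) to 1.0 (fully open); "grasp_force": force on a finger pad.
Only numpy, scipy, OpenCV 4.12 (cv2) and the standard library are available. Lean on these libraries where they do the work, as an engineer would, in place of code of your own. Each camera call takes 0.05 s, during which the arm holds its last target. There are 200 camera calls.

## Working session

There is one attempt and no reset: what is moved stays moved. The work goes in short steps, Python scripts to look and compute and a tool call to move; the robot and the scene stay as the last step left them, time stands still between calls to the robot, and variables do not carry over. Pictures are saved under pics/ and viewed, at most 14 in all, crops included, and the job is handed in when it is done.

Besides the shell and the picture viewer there is one more tool, called after "Call:" as name(argument=value, ...) on one line, values as JSON. move_arm: Moves the arm, as the interface text tells. Its arguments: {"type":"object","properties":{"plan":{"type":"array"}},"required":["plan"]}

```bash
mkdir -p pics; ls; cat > h.py <<'E'
import numpy as np,cv2
from plant import manip
def K(f):
    h,w=f["pixels"].shape[:2]; return h/2/np.tan(np.radians(f["vfov"])/2)
def ray(f,u,v):
    V=np.array(f["view"]);R=V[:3,:3];o=-R.T@V[:3,3]
    return o,R.T@np.array([(u-f["cx"])/K(f),(v-f["cy"])/K(f),1.])
def onz(f,u,v,z):
    o,d=ray(f,u,v);return o+d*(z-o[2])/d[2]
def pts(f):
    d=f["depth"];v,u=np.indices(d.shape);V=np.array(f["view"])
    c=np.stack([(u-f["cx"])/K(f)*d,(v-f["cy"])/K(f)*d,d],-1)
    return (c-V[:3,3])@V[:3,:3]
E
python3 - <<'E'
from h import *
print(manip.state())
for n in("scene","side"):
    f=manip.grab_frame(n);cv2.imwrite(f"pics/{n}0.png",f["pixels"]);np.savez(f"{n}0.npz",**f)
    print(n,f["vfov"],f["cx"],f["cy"],np.round(ray(f,320,200),3),(f["depth"]>0).mean())
E
```

```text
pics
{'time': 0.0, 'joint_pos': array([-1.19000239e-01,  5.33527628e-02,  1.61429491e+00,  1.31784080e-05,
        1.47596285e+00, -1.18972827e-01]), 'joint_vel': array([-0.00046841, -0.00020322, -0.00226296,  0.000489  , -0.00099695,
        0.00151646]), 'joint_efforts': array([ 2.70554956e-04, -3.93670499e+01, -3.70175600e+01, -1.62778279e-04,
        6.93513779e-03, -6.06393527e-06]), 'tool_pos': array([6.24387336e-01, 7.72131457e-05, 2.30064994e-01]), 'tool_rot': array([-7.97120905e-04,  7.07116559e-01,  7.07096284e-01, -6.18535563e-04]), 'contact_force': array([ 0.19419022, -0.04824803,  0.08449729]), 'ft_torque': array([ 0.04302443, -0.0478374 , -0.02501841]), 'grasp_force': 0.0, 'gripper_width': 1.0031624542837725}
scene 50.01158049153708 326.7875347416814 201.0423218099636 [[ 0.979 -0.597  0.816]
 [-0.416  0.555 -0.721]] 0.995953125
side 44.699338293464066 328.23446644638494 200.67147026435114 [[ 0.059  0.723  1.103]
 [ 0.373 -0.538 -0.756]] 0.99612890625
```

View pics/scene0.png

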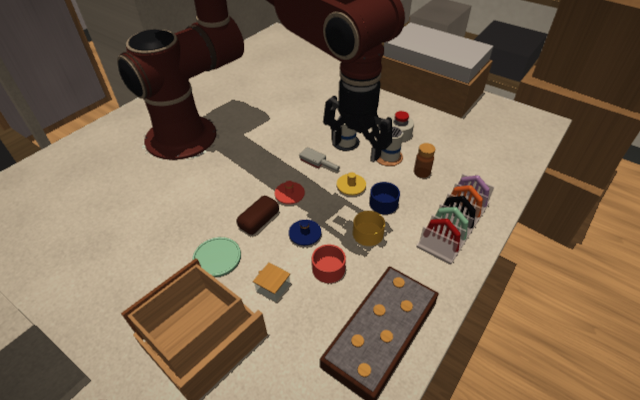

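View pics/side0.png

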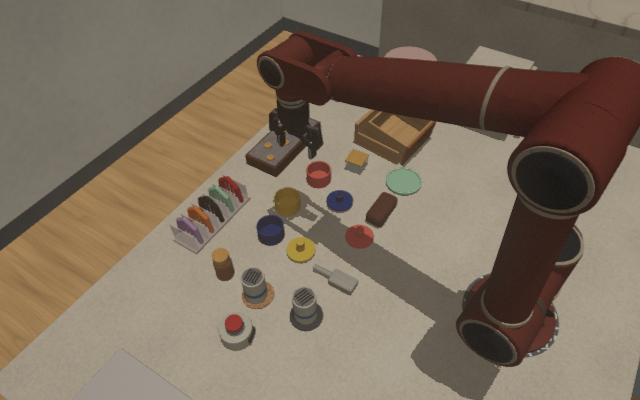

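The side view shows all three lids (navy ~(340,201), yellow (301,250), coral (360,237)), and the coral, yellow and navy boxes at (318,175), (287,203) and (271,230). The cork canister is at (254,285), the slate one at (305,305), the timer at (235,326), the dish at (404,181) and the bin at (395,135).

```bash
python3 - <<'E'
from h import *
S={n:dict(np.load(n+"0.npz")) for n in("scene","side")}
P={n:pts(S[n]).reshape(-1,3) for n in S}
f=S["side"];Ps=pts(f)
A=np.vstack(list(P.values()))
# name, side pixel, z band, radius
T=[("box_coral",318,170,.045,.045,.05),("box_yellow",287,197,.045,.045,.05),("box_navy",271,224,.045,.045,.05),
("lid_navy",340,204,.014,.014,.05),("lid_yellow",301,254,.014,.014,.05),("lid_coral",360,240,.014,.014,.05),
("knob_navy",340,196,.046,.046,.02),("knob_yellow",301,242,.046,.046,.02),("knob_coral",360,231,.046,.046,.02),
("plunger",235,323,.071,.071,.03),("cork_can",251,273,.089,.089,.04),("slate_can",304,294,.089,.089,.04),("dish",404,181,.010,.01,.065),
("cork",258,295,.004,.004,.05),("slate",305,317,.004,.004,.05),
("scent",222,253,.09,.09,.03),("ring",357,157,.041,.041,.05),("case",382,205,.04,.04,.06),("brush",340,279,.023,.02,.07)]
for n,u,v,z,_,r in T:
    p0=onz(f,u,v,z)
    out=[]
    for k in P:
        q=P[k];m=(np.hypot(*(q[:,:2]-p0[:2]).T)<r)&(abs(q[:,2]-z)<.005)
        if m.sum()>4:
            c,R=cv2.minEnclosingCircle(q[m][:,:2].astype(np.float32));out+=[k,m.sum(),np.round(c,3),round(R,3),np.round(np.median(q[m],0),3)]
    print(n,np.round(p0[:2],3),*out)
# bin: points in z .09-.11 
for k in P:
    q=P[k];b0=onz(f,395,130,.08)
    m=(np.hypot(*(q[:,:2]-b0[:2]).T)<.17)&(q[:,2]>.05)&(q[:,2]<.16)
    r=cv2.minAreaRect(q[m][:,:2].astype(np.float32));print("bin",k,m.sum(),r,q[m][:,2].max())
E
```

```text
box_coral [ 0.651 -0.128] scene 220 [ 0.654 -0.136] 0.039 [ 0.655 -0.137  0.044] side 105 [ 0.654 -0.132] 0.04 [ 0.651 -0.131  0.043]
box_yellow [0.668 0.01 ] scene 176 [0.672 0.006] 0.039 [0.673 0.005 0.044] side 121 [0.672 0.011] 0.042 [0.673 0.008 0.044]
box_navy [0.648 0.114] scene 158 [0.652 0.115] 0.039 [0.653 0.113 0.044] side 130 [0.649 0.12 ] 0.039 [0.645 0.117 0.044]
lid_navy [ 0.537 -0.07 ] scene 454 [ 0.548 -0.085] 0.04 [ 0.551 -0.088  0.014] side 320 [ 0.546 -0.082] 0.039 [ 0.54  -0.075  0.013]
lid_yellow [0.535 0.137] scene 314 [0.533 0.133] 0.049 [0.55  0.117 0.013] side 418 [0.544 0.124] 0.039 [0.538 0.131 0.013]
lid_coral [0.422 0.013] scene 365 [ 0.432 -0.002] 0.04 [ 0.437 -0.006  0.013] side 409 [0.431 0.001] 0.04 [0.424 0.008 0.013]
knob_navy [ 0.539 -0.073] scene 28 [ 0.547 -0.084] 0.01 [ 0.546 -0.084  0.045] side 30 [ 0.546 -0.081] 0.011 [ 0.545 -0.08   0.045]
knob_yellow [0.543 0.122] scene 39 [0.547 0.118] 0.011 [0.547 0.117 0.045] side 47 [0.545 0.123] 0.011 [0.545 0.123 0.045]
knob_coral [0.427 0.007] scene 39 [ 0.433 -0.003] 0.011 [ 0.433 -0.002  0.045] sid
[... 850 characters left out ...]
 [0.675 0.287] 0.023 [0.675 0.287 0.089]
ring [ 0.581 -0.243] scene 653 [ 0.584 -0.247] 0.04 [ 0.584 -0.247  0.041] side 244 [ 0.582 -0.241] 0.041 [ 0.581 -0.243  0.04 ]
case [ 0.422 -0.111] scene 584 [ 0.425 -0.116] 0.054 [ 0.426 -0.119  0.039] side 441 [ 0.42  -0.111] 0.056 [ 0.421 -0.109  0.039]
brush [0.402 0.153] scene 278 [0.416 0.143] 0.055 [0.404 0.145 0.022] side 423 [0.414 0.149] 0.057 [0.399 0.151 0.022]
bin scene 6131 ((0.5354728698730469, -0.41773417592048645), (0.18451665341854095, 0.20304134488105774), 83.95171356201172) 0.10784772278952612
bin side 1187 ((0.5348555445671082, -0.41153284907341003), (0.1767057478427887, 0.20759764313697815), 86.01622009277344) 0.108322969723419
```

Call:
move_arm(plan=[[[0.35, -0.067, 0, 0, 0, 0, 0], [0.35, -0.067, 0, 0, 0, 0, 0], [0.35, -0.067, 0, 0, 0, 0, 0], [0.35, -0.067, 0, 0, 0, 0, 0], [0.35, -0.067, 0, 0, 0, 0, 0], [0.35, -0.067, 0, 0, 0, 0, 0], [0.35, -0.067, 0, 0, 0, 0, 0], [0, 0, 0, 0, 0, 0, 0], [0, 0, 0, 0, 0, 0, 0], [0, 0, 0, 0, 0, 0, 0]]])

```text
time: 1.35
tool_pos: [0.5689, 0.2929, 0.231]
tool_rot: [0.0, 0.708, 0.707, -0.0]
contact_force: [0.3, 0.2, 0.1]
gripper_width: 1.001
grasp_force: 0.0
```

```bash
cat >> h.py <<'E'
def fit(fr,p0,z,r,tol=.005):
    q=pts(fr).reshape(-1,3)[(fr["depth"]>0).ravel()]
    m=(np.hypot(*(q[:,:2]-np.array(p0)).T)<r)&(abs(q[:,2]-z)<tol)
    if m.sum()<8: return None
    c,R=cv2.minEnclosingCircle(q[m][:,:2].astype(np.float32));return m.sum(),np.round(c,4),round(R,4),np.round(q[m][:,2].mean(),3)
def st():
    s=manip.state();print("t%.2f"%s["time"],np.round(s["tool_pos"],4),np.round(s["tool_rot"],3),"F",np.round(s["contact_force"],2),"w%.3f g%.1f"%(s["gripper_width"],s["grasp_force"]));return s
E
python3 - <<'E'
from h import *
st();f=manip.grab_frame("wrist");cv2.imwrite("pics/w1.png",f["pixels"])
print(np.round(ray(f,320,200),3),f["vfov"])
for n,p,z,r in[("cork",(.568,.294),.089,.04),("slate",(.429,.273),.089,.04),("plunger",(.537,.405),.071,.03)]: print(n,fit(f,p,z,r))
E
```

```text
t1.35 [0.5689 0.2929 0.231 ] [ 0.     0.708  0.707 -0.   ] F [0.26 0.18 0.07] w1.001 g0.0
[[ 0.569  0.377  0.374]
 [-0.005 -0.314 -0.949]] 66.89038595257811
cork (np.int64(2610), array([0.5667, 0.2943]), 0.029, np.float64(0.09))
slate (np.int64(2529), array([0.4291, 0.274 ]), 0.0293, np.float64(0.09))
plunger (np.int64(1738), array([0.5368, 0.4063]), 0.0211, np.float64(0.072))
```

View pics/w1.png

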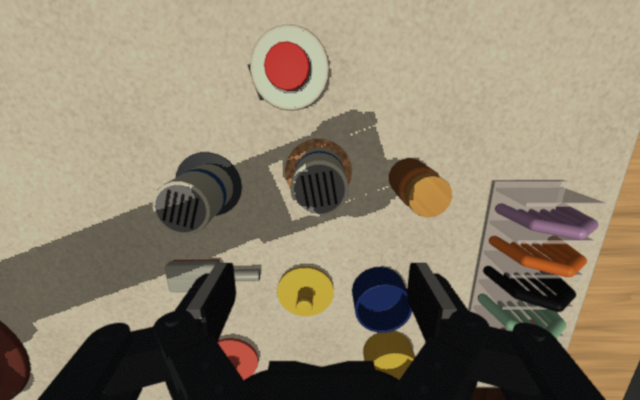

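The wrist view shows the cork canister at (318,185), the slate one at (182,205) and the timer at (288,65). The fits match the given sizes, so I'm grasping the cork canister.

Call:
move_arm(plan=[[[0.012, -0.018, 0.31, 0, 0, 0, 0], [0, 0, 0.31, 0, 0, 0, 0], [0, 0, 0.31, 0, 0, 0, 0], [0, 0, 0.31, 0, 0, 0, 0], [0, 0, 0.31, 0, 0, 0, 0], [0, 0, 0, 0, 0, 0, 1], [0, 0, 0, 0, 0, 0, 1], [0, 0, 0, 0, 0, 0, 1], [0, 0, 0, 0, 0, 0, 1], [0, 0, 0, 0, 0, 0, 1]]])

```text
time: 2.65
tool_pos: [0.5668, 0.2955, 0.046]
tool_rot: [0.0, 0.707, 0.707, 0.0]
contact_force: [0.0, -0.9, -1.9]
gripper_width: 0.669
grasp_force: 65.2
```

Call:
move_arm(plan=[[[0, 0, 0, 0, 0, 0, 1], [0, 0, 0, 0, 0, 0, 1], [0, 0, -0.1, 0, 0, 0, 1], [0, 0, -0.2, 0, 0, 0, 1], [0, 0, -0.3, 0, 0, 0, 1], [0, 0, -0.3, 0, 0, 0, 1], [0, 0, -0.1, 0, 0, 0, 1], [0, 0, 0, 0, 0, 0, 1], [0, 0, 0, 0, 0, 0, 1], [0, 0, 0, 0, 0, 0, 1]]])

```text
time: 3.9
tool_pos: [0.5654, 0.295, 0.1629]
tool_rot: [-0.001, 0.707, 0.707, -0.002]
contact_force: [-0.0, -0.6, -7.0]
gripper_width: 0.661
grasp_force: 65.6
```

Call:
move_arm(plan=[[[0, 0, 0, 0, 0, 0, 1], [0, 0, 0, 0, 0, 0, 1], [0, 0, 0, 0, 0, 0, 1], [0, 0, 0, 0, 0, 0, 1], [0, 0, 0, 0, 0, 0, 1], [0, 0, 0, 0, 0, 0, 1], [0, 0, 0, 0, 0, 0, 1], [0, 0, 0, 0, 0, 0, 1], [0, 0, 0, 0, 0, 0, 1], [0, 0, 0, 0, 0, 0, 1]]])

```text
time: 5.15
tool_pos: [0.5665, 0.2954, 0.1653]
tool_rot: [-0.0, 0.707, 0.707, -0.0]
contact_force: [0.6, -0.4, -6.8]
gripper_width: 0.663
grasp_force: 65.6
```

Call:
move_arm(plan=[[[0, 0, 0.25, 0, 0, 0, 1], [0, 0, 0.3, 0, 0, 0, 1], [0, 0, 0.25, 0, 0, 0, 1], [0, 0, 0.1, 0, 0, 0, 1], [0, 0, 0.06, 0, 0, 0, 1], [0, 0, 0.04, 0, 0, 0, 1], [0, 0, 0, 0, 0, 0, 1], [0, 0, 0, 0, 0, 0, 1], [0, 0, 0, 0, 0, 0, 1], [0, 0, 0, 0, 0, 0, 1]]])

```text
time: 6.4
tool_pos: [0.5669, 0.2956, 0.046]
tool_rot: [0.0, 0.707, 0.707, 0.0]
contact_force: [-0.3, -0.0, -5.0]
gripper_width: 0.67
grasp_force: 66.2
```

Call:
move_arm(plan=[[[0, 0, 0, 0, 0, 0, 0], [0, 0, 0, 0, 0, 0, 0], [0, 0, 0, 0, 0, 0, 0], [0, 0, 0, 0, 0, 0, 0], [0, 0, -0.2, 0, 0, 0, 0], [0, 0, -0.3, 0, 0, 0, 0], [0, 0, -0.3, 0, 0, 0, 0], [0, 0, -0.2, 0, 0, 0, 0], [0, 0, 0, 0, 0, 0, 0], [0, 0, 0, 0, 0, 0, 0]]])

```text
time: 7.65
tool_pos: [0.5659, 0.2952, 0.1639]
tool_rot: [-0.0, 0.707, 0.707, -0.001]
contact_force: [0.2, 0.8, -0.9]
gripper_width: 0.998
grasp_force: 0.0
```

Call:
move_arm(plan=[[[-0.06, -0.38, 0, 0, 0, 0, 0], [-0.06, -0.38, 0, 0, 0, 0, 0], [-0.058, -0.387, 0, 0, 0, 0, 0], [0, 0, 0, 0, 0, 0, 0], [0, 0, 0, 0, 0, 0, 0], [0, 0, 0, 0, 0, 0, 0], [0, 0, 0, 0, 0, 0, 0], [0, 0, 0, 0, 0, 0, 0], [0, 0, 0, 0, 0, 0, 0], [0, 0, 0, 0, 0, 0, 0]]])

```text
time: 8.9
tool_pos: [0.429, 0.2741, 0.1653]
tool_rot: [0.0, 0.707, 0.707, -0.0]
contact_force: [-0.2, 0.7, -0.3]
gripper_width: 1.0
grasp_force: 0.0
```

```bash
python3 - <<'E'
from h import *
st();f=manip.grab_frame("wrist")
for n,p,z,r in[("cork",(.568,.294),.089,.04),("slate",(.429,.273),.089,.04)]: print(n,fit(f,p,z,r))
E
```

```text
t8.90 [0.429  0.2741 0.1653] [ 0.     0.707  0.707 -0.   ] F [-0.16  0.66 -0.29] w1.000 g0.0
cork (np.int64(4558), array([0.5665, 0.2951]), 0.0293, np.float64(0.09))
slate (np.int64(4063), array([0.4283, 0.2743]), 0.0289, np.float64(0.09))
```

Call:
move_arm(plan=[[[0, -0.003, 0.3, 0, 0, 0, 0], [0, 0, 0.3, 0, 0, 0, 0], [0, 0, 0.3, 0, 0, 0, 0], [0, 0, 0.1, 0, 0, 0, 0], [0, 0, 0, 0, 0, 0, 0], [0, 0, 0, 0, 0, 0, 1], [0, 0, 0, 0, 0, 0, 1], [0, 0, 0, 0, 0, 0, 1], [0, 0, 0, 0, 0, 0, 1], [0, 0, 0, 0, 0, 0, 1]]])

```text
time: 10.2
tool_pos: [0.4301, 0.2749, 0.0475]
tool_rot: [0.001, 0.707, 0.707, 0.002]
contact_force: [0.1, -0.4, 6.2]
gripper_width: 0.662
grasp_force: 64.3
```

Call:
move_arm(plan=[[[0, 0, 0, 0, 0, 0, 1], [0, 0, 0, 0, 0, 0, 1], [0, 0, -0.1, 0, 0, 0, 1], [0, 0, -0.2, 0, 0, 0, 1], [0, 0, -0.3, 0, 0, 0, 1], [0, 0, -0.3, 0, 0, 0, 1], [0, 0, -0.1, 0, 0, 0, 1], [0, 0, 0, 0, 0, 0, 1], [0, 0, 0, 0, 0, 0, 1], [0, 0, 0, 0, 0, 0, 1]]])

```text
time: 11.45
tool_pos: [0.4276, 0.2736, 0.1633]
tool_rot: [-0.001, 0.707, 0.707, -0.002]
contact_force: [0.0, -0.2, -2.6]
gripper_width: 0.665
grasp_force: 64.3
```

Call:
move_arm(plan=[[[0, 0, 0, 0, 0, 0, 1], [0, 0, 0, 0, 0, 0, 1], [0, 0, 0, 0, 0, 0, 1], [0, 0, 0, 0, 0, 0, 1], [0, 0, 0, 0, 0, 0, 1], [0, 0, 0, 0, 0, 0, 1], [0, 0, 0, 0, 0, 0, 1], [0, 0, 0, 0, 0, 0, 1], [0, 0, 0, 0, 0, 0, 1], [0, 0, 0, 0, 0, 0, 1]]])

```text
time: 12.7
tool_pos: [0.4285, 0.2741, 0.1653]
tool_rot: [-0.0, 0.707, 0.707, -0.0]
contact_force: [0.4, 0.3, -1.9]
gripper_width: 0.665
grasp_force: 64.3
```

Call:
move_arm(plan=[[[-0.15, 0, 0, 0, 0, 0, 1], [-0.3, 0, 0, 0, 0, 0, 1], [-0.38, 0, 0, 0, 0, 0, 1], [-0.38, 0, 0, 0, 0, 0, 1], [-0.38, 0, 0, 0, 0, 0, 1], [-0.38, 0, 0, 0, 0, 0, 1], [-0.38, 0, 0, 0, 0, 0, 1], [-0.38, 0, 0, 0, 0, 0, 1], [-0.38, 0, 0, 0, 0, 0, 1], [-0.38, 0, 0, 0, 0, 0, 1]]])

```text
time: 13.95
tool_pos: [0.4277, -0.1469, 0.1655]
tool_rot: [0.0, 0.707, 0.707, -0.0]
contact_force: [0.1, -0.5, -2.6]
gripper_width: 0.665
grasp_force: 64.3
```

Call:
move_arm(plan=[[[-0.38, 0, 0, 0, 0, 0, 1], [-0.3, -0.03, 0, 0, 0, 0, 1], [-0.2, -0.037, 0, 0, 0, 0, 1], [-0.07, 0, 0, 0, 0, 0, 1], [0, 0, 0, 0, 0, 0, 1], [0, 0, 0, 0, 0, 0, 1], [0, 0, 0, 0, 0, 0, 1], [0, 0, 0, 0, 0, 0, 1], [0, 0, 0, 0, 0, 0, 1], [0, 0, 0, 0, 0, 0, 1]]])

```text
time: 15.2
tool_pos: [0.4206, -0.2586, 0.1653]
tool_rot: [0.0, 0.707, 0.707, 0.0]
contact_force: [0.4, -0.1, -1.7]
gripper_width: 0.665
grasp_force: 64.3
```

```bash
python3 - <<'E'
from h import *
st();f=manip.grab_frame("wrist");cv2.imwrite("pics/w2.png",f["pixels"]);np.savez("w2.npz",**f)
m=cv2.inRange(cv2.cvtColor(f["pixels"],cv2.COLOR_BGR2HSV),(60,50,40),(90,255,255))>0
q=pts(f)[m&(f["depth"]>0)];q=q[(q[:,2]<.02)&(q[:,2]>.0)].astype(np.float32)
print(len(q),cv2.minEnclosingCircle(q[:,:2]),q[:,2].mean())
E
```

```text
t15.20 [ 0.4206 -0.2586  0.1653] [0.    0.707 0.707 0.   ] F [ 0.43 -0.1  -1.67] w0.665 g64.3Traceback (most recent call last):
  File "<stdin>", line 5, in <module>
cv2.error: OpenCV(4.12.0) /io/opencv/modules/imgproc/src/shapedescr.cpp:201: error: (-215:Assertion failed) count >= 0 && (depth == CV_32F || depth == CV_32S) in function 'minEnclosingCircle'
```

View pics/w2.png

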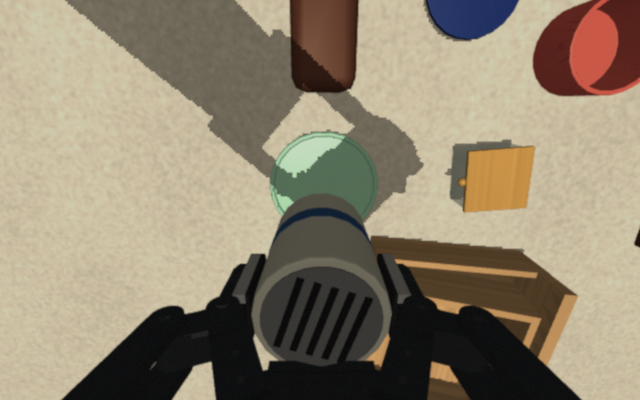

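Wrist view: the mint dish is centred at about (324,185), the canister is held upright, and the bin corner is at lower right, about (375,240).

```bash
python3 - <<'E'
from h import *
f=dict(np.load("w2.npz"));P=pts(f);h=cv2.cvtColor(f["pixels"],cv2.COLOR_BGR2HSV)
print(h[145,300],h[185,350],P[185,350],P[145,300])
m=cv2.inRange(h,(45,25,30),(100,255,255));m=cv2.morphologyEx(m,cv2.MORPH_OPEN,np.ones((3,3)))>0
m[:, :250]=0;m[:,400:]=0;m[:120]=0;m[230:]=0
v,u=np.nonzero(m);q=np.array([onz(f,a,b,.010)[:2] for a,b in zip(u,v)],np.float32)
print(len(q),cv2.minEnclosingCircle(q))
s=dict(np.load("side0.npz"));Q=np.vstack([P.reshape(-1,3),pts(dict(np.load("scene0.npz"))).reshape(-1,3)])
# bin cross sections
for lo,hi in((.02,.04),(.04,.06),(.06,.08),(.08,.09),(.09,.1),(.1,.115)):
    for k,A in(("w",P.reshape(-1,3)),("s",pts(dict(np.load("scene0.npz"))).reshape(-1,3))):
        b=A[(A[:,2]>lo)&(A[:,2]<hi)&(abs(A[:,0]-.535)<.13)&(abs(A[:,1]+.415)<.11)]
        if len(b)>50:
            r=cv2.minAreaRect(b[:,:2].astype(np.float32));print(lo,k,len(b),np.round(r[0],3),np.round(r[1],3),round(r[2],1))
E
```

```text
[ 55  34 219] [ 61  57 108] [ 0.44974667 -0.25777599  0.00879128] [ 0.4203235  -0.17488855  0.308671  ]
6422 ((0.4224911332130432, -0.2584497630596161), 0.05525672808289528)
0.02 w 2289 [ 0.552 -0.409] [0.168 0.171] 83.9
0.02 s 2182 [ 0.541 -0.419] [0.184 0.192] 83.9
0.04 w 3576 [ 0.551 -0.409] [0.169 0.171] 83.8
0.04 s 2042 [ 0.539 -0.418] [0.185 0.196] 83.9
0.06 w 2330 [ 0.576 -0.381] [0.097 0.136] 89.6
0.06 s 2143 [ 0.54  -0.415] [0.185 0.199] 82.1
0.08 w 2100 [ 0.591 -0.344] [0.071 0.153] 57.4
0.08 s 1896 [ 0.536 -0.418] [0.184 0.203] 83.7
0.09 w 884 [ 0.559 -0.34 ] [0.031 0.089] 65.9
0.09 s 538 [ 0.551 -0.42 ] [0.16  0.094] 83.1
0.1 w 591 [ 0.581 -0.356] [0.032 0.036] 83.5
0.1 s 507 [ 0.577 -0.422] [0.161 0.041] 86.4
```

Call:
move_arm(plan=[[[0, 0.016, 0.2, 0, 0, 0, 1], [0, 0, 0.28, 0, 0, 0, 1], [0, 0, 0.28, 0, 0, 0, 1], [0, 0, 0.1, 0, 0, 0, 1], [0, 0, 0.05, 0, 0, 0, 1], [0, 0, 0.03, 0, 0, 0, 1], [0, 0, 0.015, 0, 0, 0, 1], [0, 0, 0, 0, 0, 0, 1], [0, 0, 0, 0, 0, 0, 1], [0, 0, 0, 0, 0, 0, 1]]])

```text
time: 16.5
tool_pos: [0.423, -0.2592, 0.0515]
tool_rot: [0.001, 0.707, 0.707, 0.0]
contact_force: [0.4, -0.6, 0.6]
gripper_width: 0.665
grasp_force: 64.6
```

Call:
move_arm(plan=[[[0, 0, 0, 0, 0, 0, 0], [0, 0, 0, 0, 0, 0, 0], [0, 0, 0, 0, 0, 0, 0], [0, 0, 0, 0, 0, 0, 0], [0, 0, -0.2, 0, 0, 0, 0], [0, 0, -0.3, 0, 0, 0, 0], [0, 0, -0.4, 0, 0, 0, 0], [0, 0, -0.4, 0, 0, 0, 0], [0, 0, -0.2, 0, 0, 0, 0], [0, 0, 0, 0, 0, 0, 0]]])

```text
time: 17.75
tool_pos: [0.4235, -0.2596, 0.2333]
tool_rot: [0.003, 0.707, 0.707, 0.0]
contact_force: [-0.1, 1.0, 0.1]
gripper_width: 0.999
grasp_force: 0.0
```

```bash
python3 - <<'E'
from h import *
st();f=manip.grab_frame("wrist");cv2.imwrite("pics/w3.png",f["pixels"])
print(fit(f,(.4225,-.2585),.093,.045))
E
```

```text
t17.75 [ 0.4235 -0.2596  0.2333] [0.003 0.707 0.707 0.   ] F [-0.09  0.95  0.1 ] w0.999 g0.0
(np.int64(2630), array([ 0.4228, -0.2596]), 0.029, np.float64(0.094))
```

Call:
move_arm(plan=[[[-0.1, 0.2, -0.2, 0, 0, 0, 0], [-0.1, 0.2, -0.2, 0, 0, 0, 0], [-0.1, 0.2, -0.1, 0, 0, 0, 0], [-0.1, 0.2, 0, 0, 0, 0, 0], [0, 0.1, 0, 0, 0, 0, 0], [0, 0, 0, 0, 0, 0, 0], [0, 0, 0, 0, 0, 0, 0], [0, 0, 0, 0, 0, 0, 0], [0, 0, 0, 0, 0, 0, 0], [0, 0, 0, 0, 0, 0, 0]]])

```text
time: 19.05
tool_pos: [0.5302, -0.3067, 0.2909]
tool_rot: [0.0, 0.707, 0.707, 0.0]
contact_force: [0.6, -0.3, -0.1]
gripper_width: 1.002
grasp_force: 0.0
```

```bash
python3 - <<'E'
from h import *
st();f=manip.grab_frame("wrist");cv2.imwrite("pics/w4.png",f["pixels"]);np.savez("w4.npz",**f)
E
```

```text
t19.05 [ 0.5302 -0.3067  0.2909] [0.    0.707 0.707 0.   ] F [ 0.63 -0.26 -0.07] w1.002 g0.0
```

View pics/w4.png

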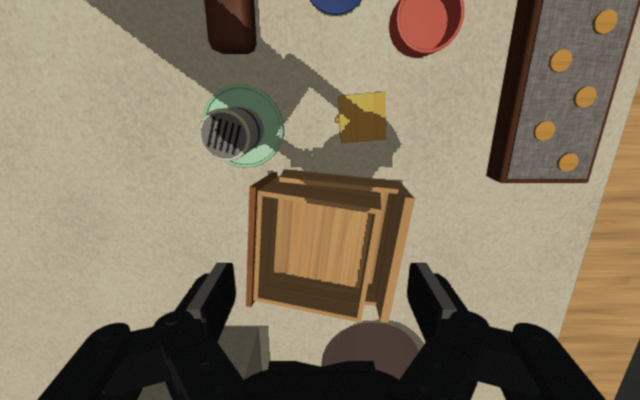

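The canister stands on the dish at (235,130). The bin floor is fully visible at u 275–365, v 195–285.

```bash
python3 - <<'E'
from h import *
f=dict(np.load("w4.npz"));P=pts(f)
q=P[215:265,290:345].reshape(-1,3);C=np.c_[q[:,:2],np.ones(len(q))];a=np.linalg.lstsq(C,q[:,2],rcond=None)[0]
n=a[:2];print("plane",a,"tilt",np.degrees(np.arctan(np.hypot(*n))),"yaw",np.degrees(np.arctan2(n[1],n[0])))
W=P[180:330,240:420].reshape(-1,3);d=W[:,2]-(W[:,:2]@a[:2]+a[2])
b=W[abs(d)<.004];b=b[(b[:,2]>.0)]
y=np.arctan2(n[1],n[0]);R=np.array([[np.cos(y),np.sin(y)],[-np.sin(y),np.cos(y)]])
lab=(abs((P[...,2]-(P[...,:2]@a[:2]+a[2])))<.004).astype(np.uint8);lab=cv2.morphologyEx(lab,cv2.MORPH_OPEN,np.ones((3,3)));_,L=cv2.connectedComponents(lab);fl=P[L==L[240,320]]
l=fl[:,:2]@R.T;print("floor ext",np.percentile(l,[.5,99.5],axis=0));
for zl,zh in((.055,.08),(.08,.095),(.095,.13)):
    w=W[(W[:,2]>zl)&(W[:,2]<zh)][:,:2]@R.T;print(zl,len(w),w.min(0),w.max(0))
r=cv2.minAreaRect(fl[:,:2].astype(np.float32));c=np.array(r[0]);print(r,"z",c@a[:2]+a[2])
# section along x at mid y, and along y at mid x
w=P.reshape(-1,3);lw=np.c_[w[:,:2]@R.T,w[:,2]];lc=R@c
s=lw[(abs(lw[:,1]-lc[1])<.004)&(abs(lw[:,0]-lc[0])<.14)];s=s[s[:,0].argsort()];print("xsec",np.round(s[::max(1,len(s)//45),[0,2]],3).tolist())
s=lw[(abs(lw[:,0]-lc[0])<.004)&(abs(lw[:,1]-lc[1])<.13)];s=s[s[:,1].argsort()];print("ysec",np.round(s[::max(1,len(s)//35),1:],3).tolist(),lc)
E
```

```text
plane [0.13521347 0.68787538 0.24466015] tilt 35.03194147182165 yaw 78.87933313878555
floor ext [[-0.3334177  -0.66654148]
 [-0.29382109 -0.53310762]]
0.055 3462 [-0.39871306 -0.70088425] [-0.20473304 -0.49889192]
0.08 4005 [-0.39953329 -0.71192953] [-0.20482122 -0.49835478]
0.095 1159 [-0.38468945 -0.66828823] [-0.2204207  -0.59069621]
((0.5280051231384277, -0.4242057800292969), (0.1378505378961563, 0.012827820144593716), 3.2585198879241943) z 0.024252843155395915
xsec [[-0.386, 0.093], [-0.38, 0.064], [-0.38, 0.023], [-0.379, 0.075], [-0.375, 0.023], [-0.358, 0.025], [-0.341, 0.024], [-0.326, 0.024], [-0.31, 0.024], [-0.294, 0.026], [-0.279, 0.025], [-0.264, 0.025], [-0.228, 0.096], [-0.225, 0.09], [-0.225, 0.044], [-0.213, 0.031], [-0.211, 0.001], [-0.197, 0.002], [-0.185, 0.369], [-0.184, 0.372], [-0.178, 0.374], [-0.178, 0.379], [-0.178, 0.381], [-0.177, 0.382], [-0.177, 0.38], [-0.177, 0.376], [-0.177, 0.381], [-0.177, 0.377], [-0.177, 0.373], [-0.177, 0.378], [-0.177, 0.376], [-0.177, 0.369], [-0.177, 0.379], [-0.177, 0.378], [-0.176, 0.38], [-0.176, 0.378], [-0.176, 0.38], [-0.176, 0.373], [-0.176, 0.379], [-0.176, 0.383], [-0.176, 0.372], [-0.176, 0.376], [-0.176, 0.377], [-0.176, 0.377], [-0.176, 0.001], [-0.175, 0.369]]
ysec [[-0.706, 0.086], [-0.7, 0.085], [-0.695, 0.078], [-0.694, 0.027], [-0.694, 0.072], [-0.694, 0.068], [-0.69, 0.005], [-0.665, 0.038], [-0.661, 0.034], [-0.659, 0.035], [-0.655, 0.034], [-0.648, 0.032], [-0.642, 0.032], [-0.634, 0.03], [-0.628, 0.028], [-0.621, 0.027], [-0.614, 0.027], [-0.607, 0.025], [-0.6, 0.025], [-0.594, 0.022], [-0.587, 0.023], [-0.579, 0.021], [-0.572, 0.019], [-0.565, 0.018], [-0.557, 0.017], [-0.55, 0.016], [-0.542, 0.015], [-0.535, 0.013], [-0.53, 0.024], [-0.526, 0.049], [-0.523, 0.069], [-0.52, 0.081], [-0.515, 0.081], [-0.511, 0.087], [-0.506, 0.085], [-0.48, 0.0], [-0.472, -0.001]] [-0.31440107 -0.59990993]
```

Bin floor middle comes out at ≈(0.528,-0.416,0.0255), sloping 10° with inner size 136x148, which matches the spec. Next I'll do the navy lid.

Call:
move_arm(plan=[[[0.2, 0, 0, 0, 0, 0, 0.5], [0.37, 0, 0, 0, 0, 0, 0.5], [0.37, 0, 0, 0, 0, 0, 0.5], [0.37, 0.07, 0, 0, 0, 0, 0.5], [0.37, 0.07, 0.2, 0, 0, 0, 0.5], [0.19, 0, 0.3, 0, 0, 0, 0.5], [0, 0, 0, 0, 0, 0, 0.5], [0, 0, 0, 0, 0, 0, 0.5], [0, 0, 0, 0, 0, 0, 0.5], [0, 0, 0, 0, 0, 0, 0.5]]])

```text
time: 20.35
tool_pos: [0.5478, -0.0832, 0.2322]
tool_rot: [0.001, 0.708, 0.707, 0.001]
contact_force: [-0.8, 0.1, -0.5]
gripper_width: 0.502
grasp_force: 0.0
```

```bash
cat > look.py <<'E'
from h import *
import sys
st();f=manip.grab_frame("wrist")
for a in sys.argv[1:]:
    x,y,z,r=map(float,a.split(","));print(a,fit(f,(x,y),z,r))
E
python3 look.py .547,-.083,.046,.022 .547,-.083,.014,.045 .654,-.134,.045,.045 .431,0,.046,.02
```

```text
t20.35 [ 0.5478 -0.0832  0.2322] [0.001 0.708 0.707 0.001] F [-0.8   0.12 -0.49] w0.502 g0.0
.547,-.083,.046,.022 (np.int64(302), array([ 0.5477, -0.0841]), 0.011, np.float64(0.046))
.547,-.083,.014,.045 (np.int64(2910), array([ 0.5475, -0.0845]), 0.04, np.float64(0.015))
.654,-.134,.045,.045 (np.int64(795), array([ 0.6529, -0.1327]), 0.0382, np.float64(0.045))
.431,0,.046,.02 (np.int64(396), array([ 0.4319, -0.0008]), 0.0114, np.float64(0.046))
```

Call:
move_arm(plan=[[[-0.009, 0, 0.36, 0, 0, 0, 0.5], [0, 0, 0.4, 0, 0, 0, 0.5], [0, 0, 0.4, 0, 0, 0, 0.5], [0, 0, 0.4, 0, 0, 0, 0.5], [0, 0, 0.2, 0, 0, 0, 0.5], [0, 0, 0, 0, 0, 0, 0.5], [0, 0, 0, 0, 0, 0, 1], [0, 0, 0, 0, 0, 0, 1], [0, 0, 0, 0, 0, 0, 1], [0, 0, 0, 0, 0, 0, 1]]])

```text
time: 21.65
tool_pos: [0.5489, -0.084, 0.0217]
tool_rot: [0.002, 0.707, 0.707, 0.001]
contact_force: [-0.3, -1.1, 6.5]
gripper_width: 0.235
grasp_force: 59.5
```

Call:
move_arm(plan=[[[0, 0, 0, 0, 0, 0, 1], [0, 0, 0, 0, 0, 0, 1], [0, 0, -0.1, 0, 0, 0, 1], [0, 0, -0.2, 0, 0, 0, 1], [0, 0, -0.3, 0, 0, 0, 1], [0, 0, -0.3, 0, 0, 0, 1], [0, 0, -0.3, 0, 0, 0, 1], [0, 0, 0, 0, 0, 0, 1], [0, 0, 0, 0, 0, 0, 1], [0, 0, 0, 0, 0, 0, 1]]])

```text
time: 22.9
tool_pos: [0.5459, -0.083, 0.1612]
tool_rot: [-0.002, 0.707, 0.707, -0.001]
contact_force: [-0.7, 0.5, -1.6]
gripper_width: 0.237
grasp_force: 58.8
```

Call:
move_arm(plan=[[[0.2, 0.08, 0, 0, 0, 0, 1], [0.35, 0.13, 0, 0, 0, 0, 1], [0.35, 0.13, 0, 0, 0, 0, 1], [0.35, 0.13, 0, 0, 0, 0, 1], [0.35, 0.13, 0, 0, 0, 0, 1], [0.35, 0.13, 0, 0, 0, 0, 1], [0.35, 0.13, 0, 0, 0, 0, 1], [0.31, 0, 0, 0, 0, 0, 1], [0, 0, 0, 0, 0, 0, 1], [0, 0, 0, 0, 0, 0, 1]]])

```text
time: 24.15
tool_pos: [0.6497, 0.2293, 0.1618]
tool_rot: [-0.0, 0.707, 0.707, -0.001]
contact_force: [-0.7, -0.2, -1.3]
gripper_width: 0.234
grasp_force: 58.9
```

```bash
python3 look.py .651,.1175,.045,.046 .672,.0085,.045,.046 .546,.12,.046,.022; python3 - <<'E'
from h import *
f=manip.grab_frame("wrist");cv2.imwrite("pics/w5.png",f["pixels"])
E
```

```text
t24.15 [0.6497 0.2293 0.1618] [-0.     0.707  0.707 -0.001] F [-0.68 -0.22 -1.35] w0.234 g58.9
.651,.1175,.045,.046 (np.int64(294), array([0.6494, 0.0904]), 0.0238, np.float64(0.044))
.672,.0085,.045,.046 (np.int64(221), array([0.6617, 0.0386]), 0.0204, np.float64(0.044))
.546,.12,.046,.022 (np.int64(212), array([0.5467, 0.1233]), 0.0108, np.float64(0.046))
```

View pics/w5.png

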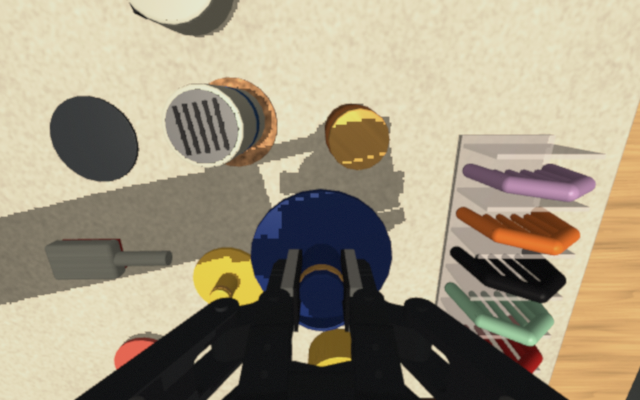

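The navy lid is held level but hides the boxes, so I'll step back towards -y to see the navy box.

Call:
move_arm(plan=[[[-0.2, 0, 0, 0, 0, 0, 1], [-0.36, 0, 0, 0, 0, 0, 1], [-0.36, 0, 0, 0, 0, 0, 1], [-0.36, 0, 0, 0, 0, 0, 1], [-0.36, 0, 0, 0, 0, 0, 1], [0, 0, 0, 0, 0, 0, 1], [0, 0, 0, 0, 0, 0, 1], [0, 0, 0, 0, 0, 0, 1], [0, 0, 0, 0, 0, 0, 1], [0, 0, 0, 0, 0, 0, 1]]])

```text
time: 25.5
tool_pos: [0.6504, 0.0337, 0.1635]
tool_rot: [-0.0, 0.707, 0.707, -0.0]
contact_force: [0.7, -0.6, -2.1]
gripper_width: 0.237
grasp_force: 58.9
```

```bash
python3 look.py .651,.1175,.045,.046 .546,.122,.046,.022; python3 - <<'E'
from h import *
f=manip.grab_frame("wrist")
q=pts(f).reshape(-1,3);c=f["pixels"].reshape(-1,3).astype(int);t=manip.state()["tool_pos"]
m=(c[:,0]>c[:,2]*1.5)&(np.hypot(*(q[:,:2]-t[:2]).T)<.06)&(q[:,2]>.12)
h=q[m];print(len(h),np.percentile(h[:,2],[5,50,95]));d=h[abs(h[:,2]-np.median(h[:,2]))<.005]
print(cv2.minEnclosingCircle(d[:,:2].astype(np.float32)))
E
```

```text
t25.50 [0.6504 0.0337 0.1635] [-0.     0.707  0.707 -0.   ] F [ 0.75 -0.59 -2.13] w0.237 g58.9
.651,.1175,.045,.046 (np.int64(1588), array([0.6499, 0.1184]), 0.0382, np.float64(0.045))
.546,.122,.046,.022 (np.int64(641), array([0.5466, 0.1218]), 0.0112, np.float64(0.046))
10408 [0.15559958 0.15669773 0.18867156]
((0.6503374576568604, 0.03321070969104767), 0.04013749957084656)
```

Call:
move_arm(plan=[[[0.2, -0.003, 0, 0, 0, 0, 1], [0.31, 0, 0, 0, 0, 0, 1], [0.2, 0, 0, 0, 0, 0, 1], [0, 0, 0.2, 0, 0, 0, 1], [0, 0, 0.3, 0, 0, 0, 1], [0, 0, 0.2, 0, 0, 0, 1], [0, 0, 0.05, 0, 0, 0, 1], [0, 0, 0.05, 0, 0, 0, 1], [0, 0, 0.05, 0, 0, 0, 1], [0, 0, 0.035, 0, 0, 0, 1]]])

```text
time: 26.85
tool_pos: [0.6507, 0.1183, 0.0586]
tool_rot: [0.0, 0.707, 0.707, 0.001]
contact_force: [-6.5, -1.0, 16.8]
gripper_width: 0.235
grasp_force: 60.8
```

Call:
move_arm(plan=[[[0, 0, 0, 0, 0, 0, 1], [0, 0, 0, 0, 0, 0, 1], [0, 0, 0, 0, 0, 0, 0.5], [0, 0, 0, 0, 0, 0, 0.5], [0, 0, 0, 0, 0, 0, 0.5], [0, 0, -0.1, 0, 0, 0, 0.5], [0, 0, -0.3, 0, 0, 0, 0.5], [0, 0, -0.4, 0, 0, 0, 0.5], [0, 0, -0.4, 0, 0, 0, 0.5], [0, 0, 0, 0, 0, 0, 0.5]]])

```text
time: 28.1
tool_pos: [0.6534, 0.1185, 0.2091]
tool_rot: [0.004, 0.707, 0.707, 0.005]
contact_force: [0.1, 0.1, -0.9]
gripper_width: 0.499
grasp_force: 0.0
```

```bash
python3 look.py .65,.1184,.051,.046 .65,.1184,.083,.022 .546,.122,.046,.022
```

```text
t28.10 [0.6534 0.1185 0.2091] [0.004 0.707 0.707 0.005] F [ 0.14  0.06 -0.95] w0.499 g0.0
.65,.1184,.051,.046 (np.int64(3981), array([0.6509, 0.1178]), 0.0401, np.float64(0.052))
.65,.1184,.083,.022 (np.int64(430), array([0.6506, 0.118 ]), 0.0112, np.float64(0.083))
.546,.122,.046,.022 (np.int64(369), array([0.5464, 0.1224]), 0.0114, np.float64(0.046))
```

Call:
move_arm(plan=[[[0, -0.2, 0, 0, 0, 0, 0.5], [0.015, -0.33, 0, 0, 0, 0, 0.5], [0.015, -0.332, 0, 0, 0, 0, 0.5], [0, 0, 0.2, 0, 0, 0, 0.5], [0, 0, 0.4, 0, 0, 0, 0.5], [0, 0, 0.2, 0, 0, 0, 0.5], [0, 0, 0, 0, 0, 0, 0.5], [0, 0, 0, 0, 0, 0, 0.5], [0, 0, 0, 0, 0, 0, 0.5], [0, 0, 0, 0, 0, 0, 0.5]]])

```text
time: 29.4
tool_pos: [0.5475, 0.1219, 0.1067]
tool_rot: [0.001, 0.707, 0.707, 0.001]
contact_force: [0.7, -0.0, 0.9]
gripper_width: 0.501
grasp_force: 0.0
```

```bash
python3 look.py .546,.122,.046,.022
```

```text
t29.40 [0.5475 0.1219 0.1067] [0.001 0.707 0.707 0.001] F [ 0.69 -0.05  0.85] w0.501 g0.0
.546,.122,.046,.022 (np.int64(707), array([0.5463, 0.1225]), 0.0112, np.float64(0.046))
```

Call:
move_arm(plan=[[[0.004, -0.008, 0.25, 0, 0, 0, 0.5], [0, 0, 0.3, 0, 0, 0, 0.5], [0, 0, 0.16, 0, 0, 0, 0.5], [0, 0, 0, 0, 0, 0, 0.5], [0, 0, 0, 0, 0, 0, 1], [0, 0, 0, 0, 0, 0, 1], [0, 0, 0, 0, 0, 0, 1], [0, 0, 0, 0, 0, 0, 1], [0, 0, 0, 0, 0, 0, 1], [0, 0, 0, 0, 0, 0, 1]]])

```text
time: 30.7
tool_pos: [0.5473, 0.1224, 0.022]
tool_rot: [0.001, 0.707, 0.707, 0.001]
contact_force: [0.2, 0.4, 5.3]
gripper_width: 0.233
grasp_force: 59.4
```

Call:
move_arm(plan=[[[0, 0, -0.1, 0, 0, 0, 1], [0, 0, -0.2, 0, 0, 0, 1], [0, 0, -0.3, 0, 0, 0, 1], [0, 0, -0.3, 0, 0, 0, 1], [0, 0, -0.3, 0, 0, 0, 1], [-0.2, 0.15, 0, 0, 0, 0, 1], [-0.36, 0.225, 0, 0, 0, 0, 1], [-0.36, 0.225, 0, 0, 0, 0, 1], [-0.36, 0.225, 0, 0, 0, 0, 1], [-0.36, 0.225, 0, 0, 0, 0, 1]]])

```text
time: 31.95
tool_pos: [0.6718, -0.0758, 0.164]
tool_rot: [-0.0, 0.707, 0.707, -0.0]
contact_force: [-0.1, -0.4, -1.5]
gripper_width: 0.236
grasp_force: 58.9
```

Call:
move_arm(plan=[[[0, 0, 0, 0, 0, 0, 1], [0, 0, 0, 0, 0, 0, 1], [0, 0, 0, 0, 0, 0, 1], [0, 0, 0, 0, 0, 0, 1], [0, 0, 0, 0, 0, 0, 1], [0, 0, 0, 0, 0, 0, 1], [0, 0, 0, 0, 0, 0, 1], [0, 0, 0, 0, 0, 0, 1], [0, 0, 0, 0, 0, 0, 1], [0, 0, 0, 0, 0, 0, 1]]])

```text
time: 33.2
tool_pos: [0.6717, -0.0746, 0.1641]
tool_rot: [-0.0, 0.707, 0.707, -0.0]
contact_force: [0.3, -0.1, -1.0]
gripper_width: 0.235
grasp_force: 58.9
```

```bash
cat >> look.py <<'E'
if f is not None:
    q=pts(f).reshape(-1,3);t=manip.state()["tool_pos"]
    m=(np.hypot(*(q[:,:2]-t[:2]).T)<.06)&(abs(q[:,2]-t[2]+.0068)<.004)
    print("held disc",m.sum(),np.median(q[m][:,2]),cv2.minEnclosingCircle(q[m][:,:2].astype(np.float32)))
E
python3 look.py .672,.0085,.045,.046; python3 - <<'E'
from h import *
f=manip.grab_frame("wrist");cv2.imwrite("pics/w6.png",f["pixels"])
E
```

```text
t33.20 [ 0.6717 -0.0746  0.1641] [-0.     0.707  0.707 -0.   ] F [ 0.27 -0.14 -0.96] w0.235 g58.9
.672,.0085,.045,.046 (np.int64(1582), array([0.6706, 0.0079]), 0.038, np.float64(0.045))
held disc 8448 0.15671185347814925 ((0.6714219450950623, -0.07511064410209656), 0.04034770280122757)
```

View pics/w6.png

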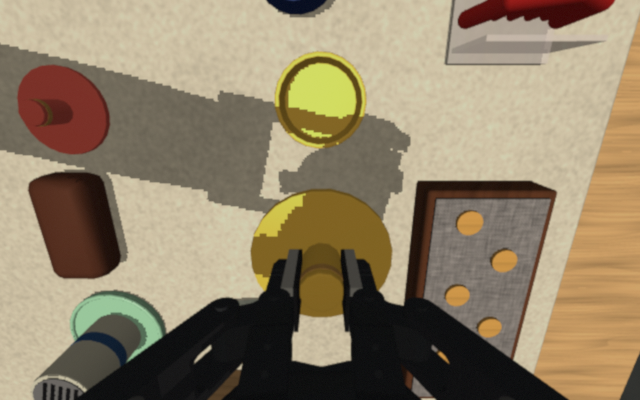

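The yellow box is at (320,100), empty and clear, and the yellow lid is held level. Seating it.

Call:
move_arm(plan=[[[0.2, -0.007, 0, 0, 0, 0, 1], [0.3, 0, 0, 0, 0, 0, 1], [0.192, 0, 0, 0, 0, 0, 1], [0, 0, 0.2, 0, 0, 0, 1], [0, 0, 0.3, 0, 0, 0, 1], [0, 0, 0.2, 0, 0, 0, 1], [0, 0, 0.05, 0, 0, 0, 1], [0, 0, 0.05, 0, 0, 0, 1], [0, 0, 0.05, 0, 0, 0, 1], [0, 0, 0.032, 0, 0, 0, 1]]])

```text
time: 34.55
tool_pos: [0.6713, 0.0085, 0.0589]
tool_rot: [0.0, 0.707, 0.707, 0.0]
contact_force: [-3.3, -0.5, 31.5]
gripper_width: 0.233
grasp_force: 63.6
```

Call:
move_arm(plan=[[[0, 0, 0, 0, 0, 0, 1], [0, 0, 0, 0, 0, 0, 1], [0, 0, 0, 0, 0, 0, 0.5], [0, 0, 0, 0, 0, 0, 0.5], [0, 0, 0, 0, 0, 0, 0.5], [0, 0, -0.1, 0, 0, 0, 0.5], [0, 0, -0.3, 0, 0, 0, 0.5], [0, 0, -0.4, 0, 0, 0, 0.5], [0, 0, -0.4, 0, 0, 0, 0.5], [0, 0, 0, 0, 0, 0, 0.5]]])

```text
time: 35.8
tool_pos: [0.6741, 0.0082, 0.2103]
tool_rot: [0.005, 0.707, 0.707, 0.004]
contact_force: [0.9, -0.3, -0.0]
gripper_width: 0.5
grasp_force: 0.0
```

```bash
sed -i 's/if f is not None/if st()["grasp_force"]>5/' look.py; python3 look.py .6706,.0079,.051,.046 .6706,.0079,.083,.022 .432,-.001,.046,.022 .432,-.001,.014,.05
```

```text
t35.80 [0.6741 0.0082 0.2103] [0.005 0.707 0.707 0.004] F [ 0.86 -0.31 -0.03] w0.500 g0.0
.6706,.0079,.051,.046 (np.int64(3961), array([0.6715, 0.0082]), 0.04, np.float64(0.052))
.6706,.0079,.083,.022 (np.int64(429), array([0.6714, 0.0084]), 0.0111, np.float64(0.083))
.432,-.001,.046,.022 (np.int64(401), array([4.319e-01, 1.000e-04]), 0.0115, np.float64(0.046))
.432,-.001,.014,.05 (np.int64(3139), array([ 0.4316, -0.0005]), 0.0405, np.float64(0.015))
t35.85 [0.6725 0.0084 0.2066] [0.003 0.707 0.707 0.002] F [ 0.05 -0.6  -1.  ] w0.500 g0.0
```

Call:
move_arm(plan=[[[0, -0.25, 0, 0, 0, 0, 0.5], [-0.02, -0.4, 0, 0, 0, 0, 0.5], [-0.05, -0.4, 0, 0, 0, 0, 0.5], [0, -0.4, 0, 0, 0, 0, 0.5], [0, -0.35, 0.2, 0, 0, 0, 0.5], [0, -0.19, 0.4, 0, 0, 0, 0.5], [0, 0, 0.2, 0, 0, 0, 0.5], [0, 0, 0, 0, 0, 0, 0.5], [0, 0, 0, 0, 0, 0, 0.5], [0, 0, 0, 0, 0, 0, 0.5]]])

```text
time: 37.1
tool_pos: [0.4333, -0.0, 0.1078]
tool_rot: [0.001, 0.707, 0.707, 0.001]
contact_force: [0.3, 0.5, -0.8]
gripper_width: 0.497
grasp_force: 0.0
```

```bash
python3 look.py .432,0,.046,.022
```

```text
t37.10 [ 0.4333 -0.      0.1078] [0.001 0.707 0.707 0.001] F [ 0.3   0.52 -0.79] w0.497 g0.0
.432,0,.046,.022 (np.int64(698), array([ 4.314e-01, -1.000e-04]), 0.0112, np.float64(0.046))
t37.15 [ 0.4332 -0.      0.1077] [0.001 0.707 0.707 0.001] F [-0.2   0.41  0.49] w0.503 g0.0
```

Call:
move_arm(plan=[[[0, -0.012, 0.25, 0, 0, 0, 0.5], [0, 0, 0.3, 0, 0, 0, 0.5], [0, 0, 0.17, 0, 0, 0, 0.5], [0, 0, 0, 0, 0, 0, 0.5], [0, 0, 0, 0, 0, 0, 1], [0, 0, 0, 0, 0, 0, 1], [0, 0, 0, 0, 0, 0, 1], [0, 0, 0, 0, 0, 0, 1], [0, 0, 0, 0, 0, 0, 1], [0, 0, 0, 0, 0, 0, 1]]])

```text
time: 38.4
tool_pos: [0.4322, -0.0001, 0.0217]
tool_rot: [0.001, 0.707, 0.707, 0.001]
contact_force: [-0.2, 0.4, 6.1]
gripper_width: 0.229
grasp_force: 59.4
```

Call:
move_arm(plan=[[[0, 0, -0.1, 0, 0, 0, 1], [0, 0, -0.2, 0, 0, 0, 1], [0, 0, -0.3, 0, 0, 0, 1], [0, 0, -0.3, 0, 0, 0, 1], [0, 0, -0.3, 0, 0, 0, 1], [-0.15, 0.15, 0, 0, 0, 0, 1], [-0.26, 0.26, 0, 0, 0, 0, 1], [-0.26, 0.26, 0, 0, 0, 0, 1], [-0.26, 0.26, 0, 0, 0, 0, 1], [-0.26, 0.26, 0, 0, 0, 0, 1]]])

```text
time: 39.65
tool_pos: [0.5739, -0.1436, 0.1639]
tool_rot: [-0.0, 0.707, 0.707, -0.0]
contact_force: [0.7, 0.7, 0.1]
gripper_width: 0.235
grasp_force: 58.9
```

Call:
move_arm(plan=[[[-0.26, 0.26, 0, 0, 0, 0, 1], [-0.22, 0.26, 0, 0, 0, 0, 1], [-0.14, 0.136, 0, 0, 0, 0, 1], [0, 0, 0, 0, 0, 0, 1], [0, 0, 0, 0, 0, 0, 1], [0, 0, 0, 0, 0, 0, 1], [0, 0, 0, 0, 0, 0, 1], [0, 0, 0, 0, 0, 0, 1], [0, 0, 0, 0, 0, 0, 1], [0, 0, 0, 0, 0, 0, 1]]])

```text
time: 40.9
tool_pos: [0.6521, -0.2171, 0.1639]
tool_rot: [0.0, 0.707, 0.707, -0.0]
contact_force: [-0.2, 0.1, -1.6]
gripper_width: 0.236
grasp_force: 58.9
```

```bash
python3 look.py .653,-.133,.045,.046
```

```text
t40.90 [ 0.6521 -0.2171  0.1639] [ 0.     0.707  0.707 -0.   ] F [-0.19  0.1  -1.59] w0.236 g58.9
.653,-.133,.045,.046 (np.int64(1565), array([ 0.6526, -0.133 ]), 0.0381, np.float64(0.045))
t40.95 [ 0.6521 -0.2171  0.1639] [0.    0.707 0.707 0.   ] F [ 0.39  0.62 -1.57] w0.233 g58.9
held disc 8449 0.1568137817023436 ((0.6518971920013428, -0.2174416184425354), 0.04011298716068268)
```

Call:
move_arm(plan=[[[0.2, 0, 0, 0, 0, 0, 1], [0.3, 0, 0, 0, 0, 0, 1], [0.203, 0, 0, 0, 0, 0, 1], [0, 0, 0.2, 0, 0, 0, 1], [0, 0, 0.3, 0, 0, 0, 1], [0, 0, 0.2, 0, 0, 0, 1], [0, 0, 0.05, 0, 0, 0, 1], [0, 0, 0.05, 0, 0, 0, 1], [0, 0, 0.05, 0, 0, 0, 1], [0, 0, 0.025, 0, 0, 0, 1]]])

```text
time: 42.2
tool_pos: [0.6525, -0.1328, 0.0594]
tool_rot: [0.0, 0.707, 0.707, 0.0]
contact_force: [-0.5, -0.1, -0.5]
gripper_width: 0.238
grasp_force: 59.0
```

Call:
move_arm(plan=[[[0, 0, 0, 0, 0, 0, 1], [0, 0, 0, 0, 0, 0, 1], [0, 0, 0, 0, 0, 0, 0.5], [0, 0, 0, 0, 0, 0, 0.5], [0, 0, 0, 0, 0, 0, 0.5], [0, 0, -0.1, 0, 0, 0, 0.5], [0, 0, -0.3, 0, 0, 0, 0.5], [0, 0, -0.4, 0, 0, 0, 0.5], [0, 0, -0.4, 0, 0, 0, 0.5], [0, 0, 0, 0, 0, 0, 0.5]]])

```text
time: 43.45
tool_pos: [0.6553, -0.1337, 0.2108]
tool_rot: [0.005, 0.707, 0.707, 0.003]
contact_force: [0.6, -0.7, 0.1]
gripper_width: 0.5
grasp_force: 0.0
```

```bash
python3 look.py .6526,-.133,.051,.046 .6526,-.133,.083,.022
```

```text
t43.45 [ 0.6553 -0.1337  0.2108] [0.005 0.707 0.707 0.003] F [ 0.63 -0.68  0.09] w0.500 g0.0
.6526,-.133,.051,.046 (np.int64(3958), array([ 0.6523, -0.1333]), 0.04, np.float64(0.052))
.6526,-.133,.083,.022 (np.int64(432), array([ 0.6523, -0.133 ]), 0.0113, np.float64(0.083))
t43.50 [ 0.6538 -0.1332  0.2072] [0.003 0.707 0.707 0.002] F [ 0.69 -0.16  0.03] w0.504 g0.0
```

Call:
move_arm(plan=[[[0.2, -0.072, 0, 0, 0, 0, 0], [0.38, -0.072, 0, 0, 0, 0, 0], [0.38, -0.072, 0, 0, 0, 0, 0], [0.38, -0.072, 0, 0, 0, 0, 0], [0.38, -0.072, 0, 0, 0, 0, 0], [0.38, -0.072, 0, 0, 0, 0, 0], [0.38, -0.072, 0, 0, 0, 0, 0], [0.38, -0.072, 0, 0, 0, 0, 0], [0.38, -0.072, 0, 0, 0, 0, 0], [0.32, -0.072, 0, 0, 0, 0, 0]]])

```text
time: 44.75
tool_pos: [0.5629, 0.2966, 0.2006]
tool_rot: [-0.001, 0.707, 0.708, -0.002]
contact_force: [0.4, 0.4, 0.3]
gripper_width: 1.002
grasp_force: 0.0
```

Call:
move_arm(plan=[[[0, 0, 0, 0, 0, 0, 0], [0, 0, 0, 0, 0, 0, 0], [0, 0, 0, 0, 0, 0, 0], [0, 0, 0, 0, 0, 0, 0], [0, 0, 0, 0, 0, 0, 0], [0, 0, 0, 0, 0, 0, 0], [0, 0, 0, 0, 0, 0, 0], [0, 0, 0, 0, 0, 0, 0], [0, 0, 0, 0, 0, 0, 0], [0, 0, 0, 0, 0, 0, 0]]])

```text
time: 46.0
tool_pos: [0.5657, 0.2945, 0.2029]
tool_rot: [0.0, 0.707, 0.707, 0.0]
contact_force: [0.5, -0.1, -0.6]
gripper_width: 1.001
grasp_force: 0.0
```

```bash
python3 look.py .566,.295,.089,.04 .537,.406,.071,.03
```

```text
t46.00 [0.5657 0.2945 0.2029] [0.    0.707 0.707 0.   ] F [ 0.48 -0.11 -0.64] w1.001 g0.0
.566,.295,.089,.04 (np.int64(3116), array([0.567 , 0.2952]), 0.0291, np.float64(0.09))
.537,.406,.071,.03 (np.int64(2120), array([0.537 , 0.4064]), 0.021, np.float64(0.072))
t46.05 [0.5657 0.2945 0.2028] [-0.     0.707  0.707 -0.   ] F [-0.79 -0.22 -0.28] w1.003 g0.0
```

Call:
move_arm(plan=[[[0.006, 0.011, 0.3, 0, 0, 0, 0], [0, 0, 0.4, 0, 0, 0, 0], [0, 0, 0.4, 0, 0, 0, 0], [0, 0, 0.207, 0, 0, 0, 0], [0, 0, 0, 0, 0, 0, 0], [0, 0, 0, 0, 0, 0, 1], [0, 0, 0, 0, 0, 0, 1], [0, 0, 0, 0, 0, 0, 1], [0, 0, 0, 0, 0, 0, 1], [0, 0, 0, 0, 0, 0, 1]]])

```text
time: 47.3
tool_pos: [0.5684, 0.2959, 0.0487]
tool_rot: [0.001, 0.707, 0.707, 0.002]
contact_force: [-1.5, -0.2, 6.5]
gripper_width: 0.671
grasp_force: 65.7
```

Call:
move_arm(plan=[[[0, 0, 0, 0, 0, 0, 1], [0, 0, 0, 0, 0, 0, 1], [0, 0, -0.1, 0, 0, 0, 1], [0, 0, -0.25, 0, 0, 0, 1], [0, 0, -0.35, 0, 0, 0, 1], [0, 0, -0.35, 0, 0, 0, 1], [0, 0, -0.25, 0, 0, 0, 1], [-0.1, 0, 0, 0, 0, 0, 1], [-0.22, -0.02, 0, 0, 0, 0, 1], [-0.3, -0.03, 0, 0, 0, 0, 1]]])

```text
time: 48.55
tool_pos: [0.5591, 0.2193, 0.1983]
tool_rot: [-0.001, 0.707, 0.707, -0.002]
contact_force: [0.2, 0.4, -6.1]
gripper_width: 0.665
grasp_force: 65.8
```

Call:
move_arm(plan=[[[-0.36, -0.034, 0, 0, 0, 0, 1], [-0.36, -0.034, 0, 0, 0, 0, 1], [-0.36, -0.034, 0, 0, 0, 0, 1], [-0.36, -0.034, 0, 0, 0, 0, 1], [-0.36, -0.034, 0, 0, 0, 0, 1], [-0.36, -0.034, 0, 0, 0, 0, 1], [-0.36, -0.034, 0, 0, 0, 0, 1], [-0.36, -0.034, 0, 0, 0, 0, 1], [-0.36, -0.034, 0, 0, 0, 0, 1], [-0.36, -0.034, 0, 0, 0, 0, 1]]])

```text
time: 49.8
tool_pos: [0.5178, -0.2123, 0.1985]
tool_rot: [-0.002, 0.707, 0.707, -0.001]
contact_force: [0.6, 0.1, -5.6]
gripper_width: 0.667
grasp_force: 65.8
```

Call:
move_arm(plan=[[[-0.36, 0, 0, 0, 0, 0, 1], [-0.36, 0, 0, 0, 0, 0, 1], [-0.36, 0, 0, 0, 0, 0, 1], [-0.3, 0, 0, 0, 0, 0, 1], [-0.22, 0, 0, 0, 0, 0, 1], [-0.11, 0, 0, 0, 0, 0, 1], [0, 0, 0, 0, 0, 0, 1], [0, 0, 0, 0, 0, 0, 1], [0, 0, 0, 0, 0, 0, 1], [0, 0, 0, 0, 0, 0, 1]]])

```text
time: 51.05
tool_pos: [0.5205, -0.4157, 0.2023]
tool_rot: [0.0, 0.707, 0.707, 0.0]
contact_force: [0.6, -0.6, -5.9]
gripper_width: 0.665
grasp_force: 65.8
```

Call:
move_arm(plan=[[[0, 0, 0, 0, 0, -0.97, 1], [0, 0, 0, 0, 0, -0.98, 1], [0, 0, 0, 0, 0, -0.98, 1], [0, 0, 0, 0, 0, -0.98, 1], [0, 0, 0, 0, 0, -0.98, 1], [0, 0, 0, 0, 0, -0.98, 1], [0, 0, 0, 0, 0, -0.98, 1], [0, 0, 0, 0, 0, -0.98, 1], [0, 0, 0, 0, 0, -0.98, 1], [0, 0, 0, 0, 0, -0.97, 1]]])

```text
time: 52.3
tool_pos: [0.5203, -0.4161, 0.2022]
tool_rot: [0.0, 0.049, 0.999, -0.0]
contact_force: [-0.5, -0.2, -6.6]
gripper_width: 0.664
grasp_force: 65.7
```

```bash
python3 - <<'E'
from h import *
from scipy.spatial.transform import Rotation as Ro
s=st();q=s["tool_rot"];print(Ro.from_quat([*q[1:],q[0]]).as_matrix().round(3),s["joint_pos"].round(2))
f=manip.grab_frame("wrist");cv2.imwrite("pics/w7.png",f["pixels"]);np.savez("w7.npz",**f)
E
```

```text
t52.30 [ 0.5203 -0.4161  0.2022] [ 0.     0.049  0.999 -0.   ] F [-0.53 -0.2  -6.64] w0.664 g65.7
[[-0.995  0.098  0.   ]
 [ 0.098  0.995 -0.   ]
 [-0.    -0.    -1.   ]] [-0.79  0.17  1.54  0.    1.44 -2.26]
```

View pics/w7.png

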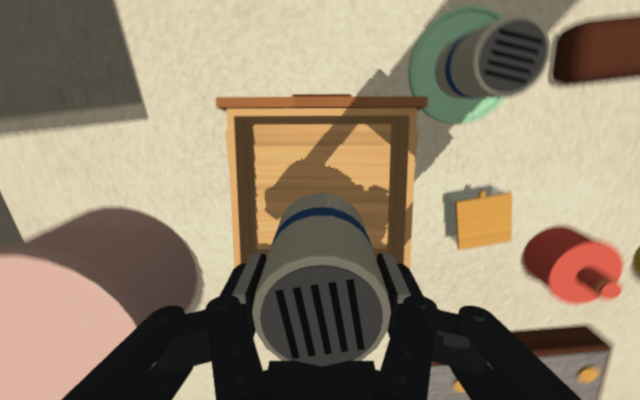

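The tool is aligned with the bin, the floor is at u 252–392, and the canister is held over it. There is a pink bowl at lower left, so I'll check clearance and the floor position.

```bash
python3 - <<'E'
from h import *
f=dict(np.load("w7.npz"));P=pts(f);q=P.reshape(-1,3)
ex=np.array([.995,-.098]);ey=np.array([.098,.995]);t=np.array([.5203,-.4161])
p=P[340,50];print("pink",P[300,60],P[230,120],P[350,20])
L=np.c_[(q[:,:2]-t)@ex,(q[:,:2]-t)@ey,q[:,2]]
s=L[(abs(L[:,1])<.004)&(L[:,0]>-.12)&(L[:,0]<.02)&(L[:,2]<.14)];s=s[s[:,0].argsort()];print("x",np.round(s[::max(1,len(s)//30)][:,[0,2]],3).tolist())
s=L[(abs(L[:,0]+.045)<.004)&(abs(L[:,1])<.11)&(L[:,2]<.14)];s=s[s[:,1].argsort()];print("y",np.round(s[::max(1,len(s)//35)][:,1:],3).tolist())
m=(L[:,2]>.06)&(abs(L[:,0])<.12)&(L[:,1]<-.09)&(L[:,1]>-.3);print("near",m.sum(),L[m].max(0) if m.any() else "")
E
```

```text
pink [ 0.57444029 -0.64184224  0.13065183] [ 0.54475819 -0.62929512  0.05512921] [ 0.62218252 -0.69712151  0.13101316]
x [[-0.12, -0.0], [-0.116, -0.0], [-0.112, 0.001], [-0.108, 0.001], [-0.103, -0.001], [-0.099, 0.0], [-0.095, 0.0], [-0.091, 0.002], [-0.086, 0.086], [-0.084, 0.087], [-0.081, 0.086], [-0.079, 0.086], [-0.075, 0.08], [-0.073, 0.081], [-0.069, 0.066], [-0.064, 0.034], [-0.058, 0.012], [-0.054, 0.012], [-0.049, 0.016], [-0.045, 0.016], [-0.041, 0.016], [-0.036, 0.016], [-0.031, 0.018], [-0.027, 0.019], [-0.023, 0.018], [-0.017, 0.02], [-0.012, 0.021], [-0.007, 0.022], [-0.002, 0.023], [0.004, 0.025], [0.009, 0.023]]
y [[-0.11, -0.0], [-0.078, 0.085], [-0.074, 0.085], [-0.073, 0.077], [-0.072, 0.056], [-0.072, 0.068], [-0.072, 0.015], [-0.065, 0.015], [-0.06, 0.016], [-0.053, 0.016], [-0.047, 0.014], [-0.041, 0.015], [-0.035, 0.015], [-0.03, 0.017], [-0.023, 0.014], [-0.017, 0.015], [-0.01, 0.015], [-0.005, 0.015], [0.001, 0.015], [0.008, 0.017], [0.013, 0.015], [0.02, 0.016], [0.025, 0.015], [0.032, 0.015], [0.038, 0.015], [0.043, 0.014], [0.05, 0.013], [0.056, 0.015], [0.062, 0.016], [0.068, 0.015], [0.074, 0.016], [0.075, 0.079], [0.076, 0.083], [0.076, 0.083], [0.076, 0.086], [0.08, 0.085]]
near 22876 [ 0.11998783 -0.15986325  0.15530764]
```

Call:
move_arm(plan=[[[0, 0.012, 0, 0, -0.29, 0, 1], [0, 0, 0, 0, -0.29, 0, 1], [0, 0, 0, 0, -0.29, 0, 1], [0, 0, 0, 0, -0.293, 0, 1], [0, 0, 0, 0, 0, 0, 1], [0, 0, 0, 0, 0, 0, 1], [0, 0, 0, 0, 0, 0, 1], [0, 0, 0, 0, 0, 0, 1], [0, 0, 0, 0, 0, 0, 1], [0, 0, 0, 0, 0, 0, 1]]])

```text
time: 53.6
tool_pos: [0.5204, -0.415, 0.202]
tool_rot: [0.087, 0.052, 0.995, -0.004]
contact_force: [0.3, 1.1, -7.0]
gripper_width: 0.664
grasp_force: 65.7
```

Call:
move_arm(plan=[[[0.018, 0, 0.1, 0, 0, 0, 1], [0.032, 0, 0.18, 0, 0, 0, 1], [0.035, 0, 0.2, 0, 0, 0, 1], [0.035, 0, 0.2, 0, 0, 0, 1], [0.035, 0, 0.2, 0, 0, 0, 1], [0.018, 0, 0.1, 0, 0, 0, 1], [0, 0, 0, 0, 0, 0, 1], [0, 0, 0, 0, 0, 0, 1], [0, 0, 0, 0, 0, 0, 1], [0, 0, 0, 0, 0, 0, 1]]])

```text
time: 54.85
tool_pos: [0.5208, -0.4154, 0.0838]
tool_rot: [0.088, 0.052, 0.995, -0.005]
contact_force: [-0.0, 0.3, -6.1]
gripper_width: 0.666
grasp_force: 65.7
```

```bash
python3 - <<'E'
from h import *
from scipy.spatial.transform import Rotation as Ro
s=st();q=s["tool_rot"];print(Ro.from_quat([*q[1:],q[0]]).as_matrix().round(3))
f=manip.grab_frame("wrist");cv2.imwrite("pics/w8.png",f["pixels"])
E
```

```text
t54.85 [ 0.5208 -0.4154  0.0838] [ 0.088  0.052  0.995 -0.005] F [-0.02  0.34 -6.05] w0.666 g65.7
[[-0.979  0.104  0.174]
 [ 0.102  0.995 -0.019]
 [-0.175 -0.001 -0.985]]
```

View pics/w8.png

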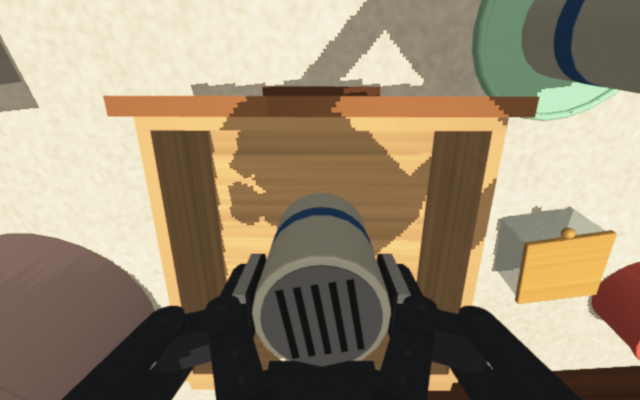

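The canister is centred in the bin, parallel to the floor normal. Lowering the last 16 mm slowly.

Call:
move_arm(plan=[[[0.006, 0, 0.035, 0, 0, 0, 1], [0.006, 0, 0.035, 0, 0, 0, 1], [0.005, 0, 0.025, 0, 0, 0, 1], [0.003, 0, 0.015, 0, 0, 0, 1], [0.002, 0, 0.015, 0, 0, 0, 1], [0, 0, 0, 0, 0, 0, 1], [0, 0, 0, 0, 0, 0, 1], [0, 0, 0, 0, 0, 0, 1], [0, 0, 0, 0, 0, 0, 1], [0, 0, 0, 0, 0, 0, 1]]])

```text
time: 56.15
tool_pos: [0.5205, -0.415, 0.0678]
tool_rot: [0.087, 0.052, 0.995, -0.005]
contact_force: [-1.5, 2.3, -0.8]
gripper_width: 0.67
grasp_force: 66.1
```

Call:
move_arm(plan=[[[0, 0, 0.008, 0, 0, 0, 1], [0, 0, 0, 0, 0, 0, 1], [0, 0, 0, 0, 0, 0, 1], [0, 0, 0, 0, 0, 0, 0.15], [0, 0, 0, 0, 0, 0, 0.15], [0, 0, 0, 0, 0, 0, 0.15], [0, 0, 0, 0, 0, 0, 0.15], [0, 0, -0.1, 0, 0, 0, 0.15], [0, 0, -0.2, 0, 0, 0, 0.15], [0, 0, -0.3, 0, 0, 0, 0.15]]])

```text
time: 57.4
tool_pos: [0.5075, -0.4131, 0.1375]
tool_rot: [0.086, 0.052, 0.995, -0.004]
contact_force: [0.1, 0.3, -0.2]
gripper_width: 0.853
grasp_force: 0.0
```

Call:
move_arm(plan=[[[0, 0, -0.3, 0, 0, 0, 0.15], [0, 0, -0.3, 0, 0, 0, 0.15], [0, 0, -0.3, 0, 0, 0, 0.15], [0, 0, 0, 0, 0.29, 0, 0.15], [0, 0, 0, 0, 0.29, 0, 0.15], [0, 0, 0, 0, 0.29, 0, 0.15], [0, 0, 0, 0, 0.293, 0, 0.15], [0, 0, 0, 0, 0, 0, 0.15], [0, 0, 0, 0, 0, 0, 0.15], [0, 0, 0, 0, 0, 0, 0.15]]])

```text
time: 58.65
tool_pos: [0.4892, -0.4117, 0.2437]
tool_rot: [-0.0, 0.052, 0.999, 0.0]
contact_force: [-0.2, 0.1, -0.5]
gripper_width: 0.852
grasp_force: 0.0
```

```bash
python3 - <<'E'
from h import *
st()
f=manip.grab_frame("wrist");g=manip.grab_frame("scene");cv2.imwrite("pics/w9.png",np.hstack([cv2.resize(f["pixels"],(400,250)),cv2.resize(g["pixels"],(400,250))]))
for n,p,z,R in[("coral",(.6526,-.133),.083,.022),("yellow",(.6706,.008),.083,.022),("navy",(.65,.1184),.083,.022),("dishcan",(.4228,-.2596),.093,.04)]: print(n,fit(g,p,z,R),fit(f,p,z,R))
E
```

```text
t58.65 [ 0.4892 -0.4117  0.2437] [-0.     0.052  0.999  0.   ] F [-0.16  0.14 -0.54] w0.852 g0.0
coral (np.int64(77), array([ 0.6534, -0.1355]), 0.0114, np.float64(0.082)) (np.int64(292), array([ 0.6502, -0.134 ]), 0.0115, np.float64(0.082))
yellow (np.int64(61), array([0.6726, 0.0053]), 0.0113, np.float64(0.082)) None
navy (np.int64(51), array([0.6529, 0.1145]), 0.0113, np.float64(0.082)) None
dishcan (np.int64(446), array([ 0.4244, -0.2623]), 0.0297, np.float64(0.093)) (np.int64(3292), array([ 0.4214, -0.2603]), 0.0294, np.float64(0.094))
```

View pics/w9.png

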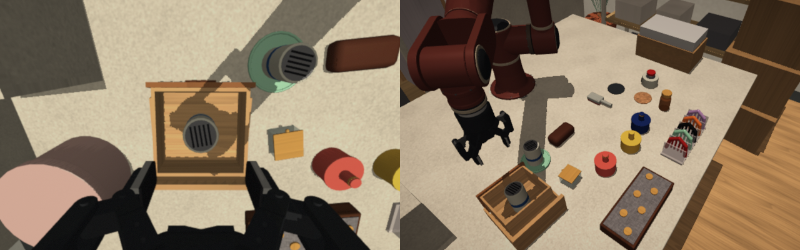

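Both canisters and all three lids are in place. On to the timer.

Call:
move_arm(plan=[[[0.016, 0.2, 0, 0, 0, 0, 1], [0.016, 0.3, 0, 0, 0, 0, 1], [0.016, 0.37, 0, 0, 0, 0, 1], [0.016, 0.37, 0, 0, 0, 0, 1], [0.016, 0.37, 0, 0, 0, 0, 1], [0.016, 0.37, 0, 0, 0, 0, 1], [0.016, 0.37, 0, 0, 0, 0, 1], [0.016, 0.37, 0, 0, 0, 0, 1], [0.016, 0.37, 0, 0, 0, 0, 1], [0.016, 0.37, 0, 0, 0, 0, 1]]])

```text
time: 60.0
tool_pos: [0.5125, 0.0056, 0.2439]
tool_rot: [0.0, 0.052, 0.999, 0.0]
contact_force: [1.5, -0.1, -0.2]
gripper_width: -0.001
grasp_force: 0.0
```

Call:
move_arm(plan=[[[0.016, 0.37, 0, 0, 0, 0, 1], [0.016, 0.37, 0, 0, 0, 0, 1], [0.016, 0.37, 0, 0, 0, 0, 1], [0.016, 0.37, 0, 0, 0, 0, 1], [0.016, 0.37, 0, 0, 0, 0, 1], [0.016, 0.37, 0, 0, 0, 0, 1], [0.016, 0.37, 0, 0, 0, 0, 1], [0.016, 0.37, 0, 0, 0, 0, 1], [0.016, 0.28, 0, 0, 0, 0, 1], [0.009, 0.12, 0, 0, 0, 0, 1]]])

```text
time: 61.25
tool_pos: [0.5355, 0.4079, 0.2437]
tool_rot: [-0.0, 0.051, 0.999, -0.0]
contact_force: [0.5, -0.5, -0.3]
gripper_width: 0.0
grasp_force: 0.0
```

Call:
move_arm(plan=[[[0, 0, 0, 0, 0, 0, 1], [0, 0, 0, 0, 0, 0, 1], [0, 0, 0.2, 0, 0, 0, 1], [0, 0, 0.4, 0, 0, 0, 1], [0, 0, 0.4, 0, 0, 0, 1], [0, 0, 0.2, 0, 0, 0, 1], [0, 0, 0, 0, 0, 0, 1], [0, 0, 0, 0, 0, 0, 1], [0, 0, 0, 0, 0, 0, 1], [0, 0, 0, 0, 0, 0, 1]]])

```text
time: 62.5
tool_pos: [0.5377, 0.4066, 0.1014]
tool_rot: [0.001, 0.052, 0.999, 0.001]
contact_force: [0.4, 0.2, -0.8]
gripper_width: 0.0
grasp_force: 0.0
```

```bash
python3 look.py .537,.406,.071,.03
```

```text
t62.50 [0.5377 0.4066 0.1014] [0.001 0.052 0.999 0.001] F [ 0.38  0.25 -0.8 ] w0.000 g0.0
.537,.406,.071,.03 (np.int64(2689), array([0.5359, 0.4064]), 0.0209, np.float64(0.071))
t62.55 [0.5374 0.4065 0.101 ] [0.001 0.052 0.999 0.001] F [-0.1   0.72 -0.14] w-0.002 g0.0
```

Call:
move_arm(plan=[[[0.008, 0, 0.1, 0, 0, 0, 1], [0, 0, 0.1, 0, 0, 0, 1], [0, 0, 0.06, 0, 0, 0, 1], [0, 0, 0.04, 0, 0, 0, 1], [0, 0, 0.03, 0, 0, 0, 1], [0, 0, 0.02, 0, 0, 0, 1], [0, 0, 0, 0, 0, 0, 1], [0, 0, 0, 0, 0, 0, 1], [0, 0, 0, 0, 0, 0, 1], [0, 0, 0, 0, 0, 0, 1]]])

```text
time: 63.8
tool_pos: [0.536, 0.4063, 0.059]
tool_rot: [-0.0, 0.052, 0.999, -0.0]
contact_force: [-5.2, -2.8, 7.9]
gripper_width: 0.002
grasp_force: 3.8
```

Call:
move_arm(plan=[[[0, 0, 0.012, 0, 0, 0, 1], [0, 0, 0, 0, 0, 0, 1], [0, 0, 0, 0, 0, 0, 1], [0, 0, 0, 0, 0, 0, 1], [0, 0, 0, 0, 0, 0, 1], [0, 0, 0, 0, 0, 0, 1], [0, 0, 0, 0, 0, 0, 1], [0, 0, 0, 0, 0, 0, 1], [0, 0, 0, 0, 0, 0, 1], [0, 0, 0, 0, 0, 0, 1]]])

```text
time: 65.05
tool_pos: [0.5361, 0.4064, 0.0589]
tool_rot: [-0.0, 0.052, 0.999, -0.0]
contact_force: [-7.4, -4.4, 13.8]
gripper_width: 0.003
grasp_force: 6.5
```

Call:
move_arm(plan=[[[0, 0, -0.1, 0, 0, 0, 1], [0, 0, -0.2, 0, 0, 0, 1], [0, 0, -0.3, 0, 0, 0, 1], [0, 0, -0.3, 0, 0, 0, 1], [0, 0, -0.3, 0, 0, 0, 1], [0, 0, 0, 0, 0, 0, 1], [0, 0, 0, 0, 0, 0, 1], [0, 0, 0, 0, 0, 0, 1], [0, 0, 0, 0, 0, 0, 1], [0, 0, 0, 0, 0, 0, 1]]])

```text
time: 66.3
tool_pos: [0.5357, 0.4061, 0.1994]
tool_rot: [-0.001, 0.052, 0.999, -0.0]
contact_force: [-0.6, 0.3, -0.5]
gripper_width: -0.0
grasp_force: 0.0
```

```bash
python3 look.py .537,.406,.071,.03; python3 - <<'E'
from h import *
g=manip.grab_frame("side");h=manip.grab_frame("scene");cv2.imwrite("pics/end.png",np.hstack([cv2.resize(g["pixels"],(400,250)),cv2.resize(h["pixels"],(400,250))]))
for n,p,z,R in[("coral",(.6526,-.133),.083,.022),("yellow",(.6706,.008),.083,.022),("navy",(.65,.1184),.083,.022),("dishcan",(.4228,-.2596),.093,.04)]: print(n,fit(g,p,z,R),fit(h,p,z,R))
E
```

```text
t66.30 [0.5357 0.4061 0.1994] [-0.001  0.052  0.999 -0.   ] F [-0.59  0.26 -0.5 ] w-0.000 g0.0
.537,.406,.071,.03 (np.int64(1474), array([0.536 , 0.4064]), 0.0211, np.float64(0.071))
t66.35 [0.5358 0.4061 0.1997] [-0.     0.052  0.999 -0.   ] F [-0.31  0.65  0.87] w0.000 g0.0
coral (np.int64(20), array([ 0.6566, -0.1368]), 0.0105, np.float64(0.082)) (np.int64(77), array([ 0.6531, -0.1357]), 0.0117, np.float64(0.082))
yellow None (np.int64(62), array([0.6728, 0.0053]), 0.0114, np.float64(0.082))
navy None (np.int64(51), array([0.6531, 0.1149]), 0.0126, np.float64(0.082))
dishcan None (np.int64(449), array([ 0.4239, -0.2625]), 0.0303, np.float64(0.093))
```

View pics/end.png

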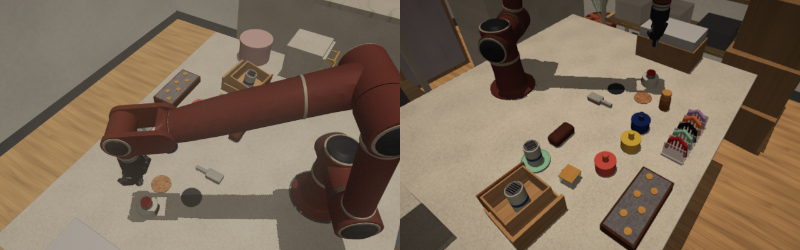

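Everything is in place. The plunger stopped at z = 0.059 (12 mm down), the force climbed to 14 N with no further travel, and it has come back up to 0.071. Handing in.

```bash
python3 -c "
from plant import manip;print(manip.job_done())"
```

```text
the job is handed in; nothing more can be done
None
```

The job is handed in: the heavier canister (from the cork coaster) stands in the bamboo bin, the lighter one is on the mint dish, all three lids sit on the boxes of their own colour, and the timer plunger was pressed to its stop and came back up, at 66 s of the 208 s allowed.

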